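# Check the centrifuge lid's catch, release it if caught, and hold the lid open

## Task

Before touching the release, tug the centrifuge's lid up by its black grip to learn whether its hidden catch holds it. If it is caught, slide the release post on the deck away from you to free it; then raise the lid about halfway (50 degrees, give or take 10) and finish while still holding it there with the fingers, because it falls shut when let go. Leave the rack, bottle, jar, beaker, dishes and timer around it where they stand.

Things in the scene. Friction and masses are not known exactly. Their poses are not given: they have to be found in the camera images.
- centrifuge: White bench centrifuge, fixed to the bench: case 200 deep (x) x 260 wide (y) x 120 mm high. Origin under its centre; its dark-panelled front faces its own -x (roughly the robot), +y is left seen from the robot. The grey lid covers the left part of the top; the right part is a flat deck, 120 mm up, with the release post. The catch is hidden inside.
- lid (a joint): Lid angle, rad: 0 shut, grows as the front edge rises, stop at 1.70. Plate 184 long x 180 wide x 18 mm, 0.37 to 0.65 kg, hinged at its far edge; it falls shut when let go. If caught, it still has play: it rises to about 0.03 rad (6 mm at the grip), then stops hard. If not caught, it rises freely.
- lid_hinge (a point): Point on the lid's hinge line, level with the lid's underside and midway across it, fixed to the case: 90 mm behind the case's centre, 35 mm left of it, 120 mm up. The hinge line is parallel to the case's y.
- lid_grip (a point): Centre of the lid's grip: black round bar, 18 mm diameter, 40 mm long along the case's y, on a 22 mm wide stem, 36 mm in front of the case, free below. Shut, it is 129 mm above the bench; it lies 226 mm in front of the hinge line and 9 mm above, and swings with the lid. Pinched across its flat ends (40 mm) from above, it turns between the fingers as the lid rises; it can also be lifted from below.
- release (a joint): Position of the catch release, m: 0 at its front end (always so at the start), 0.030 at its far stop. It slides along the case's +x (away from the robot) in a slot in the deck, with 1.5 N of friction, about 2.5 N when it takes the catch along, and stays where it is left. Pushed beyond 0.018 it puts the catch off, and the catch then stays off.
- release_post (a point): Centre of the top of the release's upright post: grey, 14 x 14 mm, top 32 mm above the deck, its centre 38 mm right of the lid's edge and 37 mm in from the case's right side; at the start 30 mm in front of the case's centre. Moves with joint release.
- tube_rack: Bystander: white test-tube rack with seven capped tubes, 200 x 85 mm, 103 high; beside the centrifuge's left (+y) side; origin under its centre
- reagent_bottle: Bystander: closed amber bottle, 60 mm across, 130 high; it, the jar and the beaker stand around the centrifuge in changing places; origin under its centre
- specimen_jar: Bystander: closed clear jar, 60 mm across, 75 high; origin under its centre
- beaker: Bystander: open glass beaker, 62 mm across, 85 high; origin under its centre
- dishes: Bystander: stack of round clear dishes, 92 mm across, 44 high, right of the centrifuge (-y); origin under its centre
- timer: Bystander: flat white bench timer, 65 x 65 x 20 mm, lying in front of the centrifuge; origin under its centre

How it is judged:
By the outcome, as a careful person would: the job done as asked, in the order asked, and still so for the second after the job is handed in, while the arm keeps its last pose, push and grip.
It also fails if it takes over 58 s, if anything falls off the work surface, if the arm or the gripper's body presses on something with over 40 N, if the wrist force passes 120 N, or if a joint passes its speed limit or range.

## Robot

A 7-joint arm with a two-finger parallel gripper is mounted at the origin on the work surface. World frame = base frame: x ahead of the robot, y to its left, z up, the work surface at z = 0. Lengths are in mm, angles in rad, forces in N, time in s.
With the tool pointing down it reaches from about 425 to 925 mm from the base axis. Payload 6.8 kg.
Tool frame: the origin (TCP) lies where the fingers leave the gripper's body, on its centre line; the fingertips stand r.finger_overhang ahead of it and the grasp point (between the pads) lies 54 mm ahead of it (r.finger_overhang is the distance from the TCP to the fingertips, in mm); z points along the fingers, y is the line along which they close (so a half turn about z gives the same grasp; the last joint's range is limited). The gripper opens to 85 mm and grips with 20 to 120 N. Pads are 22 mm wide; open, the fingers measure 114 mm over their backs; the gripper's body (76 mm by 85 mm) begins 54 mm behind the grasp point. The pads swing forward as they close: fully open they stand 13 mm farther back than shut.
Start: joints at [-1.267, 0.477, 0.022, 1.555, -0.011, 1.109, -0.083], TCP at [270.174, 618.588, 303.908] pointing down, gripper open.
Joint ranges: [-2.96, 2.96], [-0.34, 2.1], [-1.41, 1.46], [0.24, 2.44], [-1.37, 4.51], [0.17, 1.92], [-2.96, 2.96]. Speed limits (rad/s): [2.39, 2.39, 3.14, 3.14, 3.14, 3.14, 3.14].

## Interface

Orientations are given as a unit quaternion [w, x, y, z].
In Python, from plant import r, inverse_kinematics, status, optics, job gives the robot as it stands. Calls block until the motion is done:
- r.move_pose(position, orientation): joint-space move of the TCP to a pose.
- r.servo_line(position, v=150, rotation=None): straight line of the TCP; rotation=None keeps the orientation; v is the mean speed in mm/s.
- r.move_j(angles): joint-space move.
- r.gripper_to(opening): finger opening in mm; the grip force is fixed at half the most; returns when the fingers have stopped.
- r.pause(seconds).
- inverse_kinematics(position, orientation): joint angles nearest the present ones, or None.
- status.sense(): the state.
- optics.snapshot(name): name is "scene" or "top" or "wrist"; returns a dict with "img" (420x560x3 uint8, red, green, blue), "fx", "fy", "cx", "cy" (pixels), "R" (3x3) and "t" (3): a world point X has camera coordinates R X + t. Camera axes: x right, y down, z forward; pixel columns grow to the right and rows downward; lengths in mm; the calibration is good to about 2 mm. A picture is of the moment at which its call begins. There is no depth.
A pose or a line that the arm cannot do raises r.MotionError and nothing moves.
- job.close_job(): hands the job in; it is judged then, once.
The state is a dict: "time_s": time; "joints": joint angles; "qd": joint speeds; "joint_torque": joint torques, N m; "position": TCP position; "orientation": TCP orientation; "force": force on the tool from outside, world axes, zero at the start; "moment": the same for the moment, N m; "gripper_width": finger opening in mm; "grasp_force": force on a finger pad.
Only numpy, scipy, OpenCV 4.12 (cv2) and the standard library are available. Lean on these libraries where they do the work, as an engineer would, in place of code of your own. Each camera call takes 0.05 s, during which the arm holds its last target. There are 200 camera calls.

## Working session

There is one attempt and no reset: what is moved stays moved. The work goes in short steps, each a Python script; the robot and the scene stay as the last script left them, time stands still between calls to the robot, and variables do not carry over. Pictures are saved under pics/ and viewed, at most 10 in all, crops included, and the job is handed in when it is done.

```bash
ls; mkdir -p pics
python3 - <<'E'
from plant import r,status,optics
import cv2,numpy as np
for n in("scene","top"):
    s=optics.snapshot(n); cv2.imwrite(f"pics/{n}0.png",s["img"][:,:,::-1]); print(n,s["fx"],s["cx"],s["cy"],np.round(s["R"],3).tolist(),np.round(s["t"],1))
st=status.sense();print(st["time_s"],st["orientation"],st["force"],r.finger_overhang,st["gripper_width"])
E
```

```text
pics
scene 486.69312771298536 284.0030965688799 206.29027649644473 [[0.235, 0.972, 0.012], [0.838, -0.197, -0.509], [-0.493, 0.13, -0.86]] [-181.1 -411.3 1596.9]
top 437.81147894747346 277.3645263112846 209.41461402803296 [[0.007, -1.0, -0.001], [-0.988, -0.007, -0.155], [0.155, 0.002, -0.988]] [  32.3  599.1 1086.3]
0.1 [-1.22122762e-04  2.04419366e-01  9.78883041e-01 -8.37125324e-04] [ 0.04502492  0.16061739 -0.55117895] 72.6 85.63016516914546
```

View pics/top0.png

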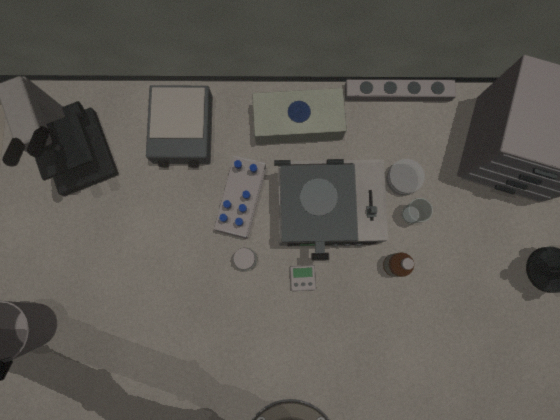

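View pics/scene0.png

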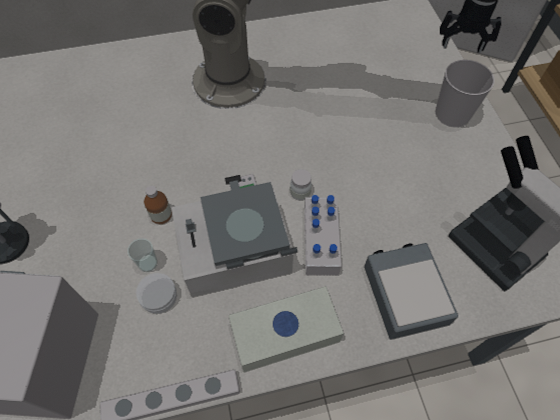

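The top view shows the grip at about (320,256), the post at about (372,210), the timer at (303,278) and the bottle at (400,264). Next I'll measure them.

```bash
cat > h.py <<'E'
import numpy as np,cv2
def ray(s,uv):
    d=np.array([(uv[0]-s["cx"])/s["fx"],(uv[1]-s["cy"])/s["fy"],1.]); R=np.array(s["R"]);t=np.array(s["t"])
    return -R.T@t, R.T@d
def onz(s,uv,z):
    c,d=ray(s,uv); return c+d*(z-c[2])/d[2]
def tri(a,ua,b,ub):
    (c1,d1),(c2,d2)=ray(a,ua),ray(b,ub)
    k=np.linalg.lstsq(np.c_[d1,-d2],c2-c1,rcond=None)[0]
    p,q=c1+k[0]*d1,c2+k[1]*d2; return (p+q)/2,np.linalg.norm(p-q)
def blobs(m,x0,y0,x1,y1,amin=8):
    w=np.zeros_like(m,np.uint8); w[y0:y1,x0:x1]=m[y0:y1,x0:x1]
    n,l,st,c=cv2.connectedComponentsWithStats(w)
    return [(st[i,:5].tolist(),c[i].round(2).tolist(),cv2.minAreaRect(np.argwhere(l==i)[:,::-1].astype(np.float32))) for i in range(1,n) if st[i,4]>=amin]
E
python3 - <<'E'
from plant import optics
from h import *
T=optics.snapshot("top");S=optics.snapshot("scene")
for s,bx in((T,(300,240,340,266)),(S,(220,170,262,190))):
    g=s["img"].max(2); 
    for b in blobs(g<40,*bx): print("grip",b)
g=T["img"]
hsv=cv2.cvtColor(g,cv2.COLOR_RGB2HSV)
print("lid px",g[225,300],"deck",g[230,372],"table",g[300,340],"post",g[211,372],"plate side",g[236,375])
for nm,s,b in(("t",T,(260,140,440,300)),("s",S,(130,165,310,300))):
    c=s["img"][b[1]:b[3],b[0]:b[2],::-1]; f=4 if nm=="t" else 4
    c=cv2.convertScaleAbs(c,alpha=1.6)
    cv2.imwrite(f"pics/{nm}1.png",cv2.resize(c,None,fx=f,fy=f,interpolation=2)[:600,:800])
E
```

```text
grip ([325, 242, 15, 3, 31], [332.26, 243.0], ((332.0, 243.0), (2.0, 14.0), 90.0))
grip ([312, 254, 16, 6, 79], [319.71, 256.23], ((319.5, 256.5), (5.0, 15.0), 90.0))
grip ([226, 175, 14, 5, 21], [233.0, 176.86], ((232.52943420410156, 177.11764526367188), (1.4552137851715088, 13.581995010375977), 75.96376037597656))
grip ([226, 180, 5, 3, 8], [227.62, 181.12], ((228.0500030517578, 181.14999389648438), (1.5811387300491333, 4.427187919616699), 71.56504821777344))
lid px [73 75 73] deck [125 120 113] table [112 106 100] post [70 72 68] plate side [125 123 116]
```

View pics/t1.png

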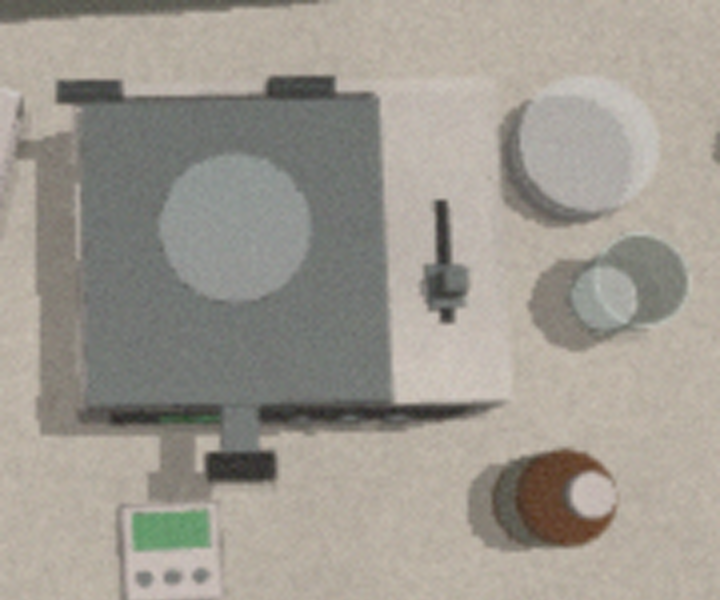

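View pics/s1.png

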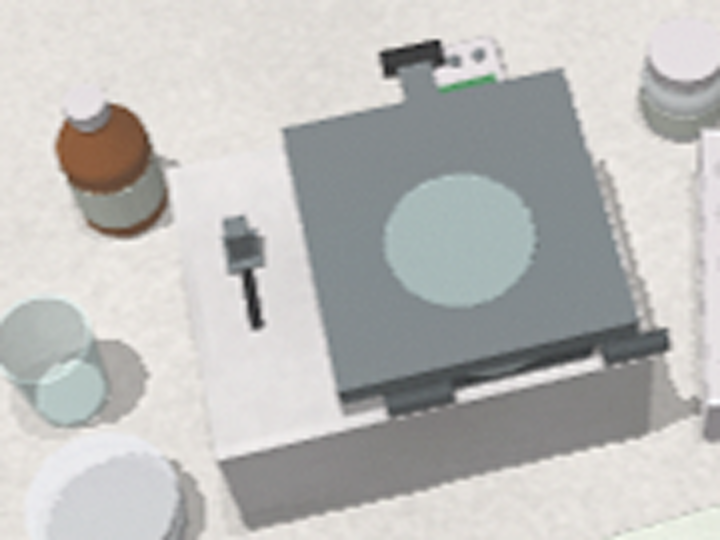

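The crops show sharp lid corners and the grip bar. In t1 the lid corners are (78,97), (378,95), (392,402) and (85,405), and the grip is at (241,466).

Run:
```python
from plant import optics
from h import *
T=optics.snapshot("top");S=optics.snapshot("scene")
ft=lambda x,y:(x/4+260-.375,y/4+140-.375); fs=lambda x,y:(x/4+130-.375,y/4+165-.375)
ct=[(78,97),(378,95),(392,402),(85,405)]; cs=[(636,322),(340,393),(285,130),(565,70)] # BL BR FR FL
P=[]
for a,b in zip(ct,cs):
    p=onz(T,ft(*a),138);P.append(p);print(p.round(1),onz(S,fs(*b),138).round(1))
P=np.array(P)
for q in(P,np.array([onz(S,fs(*b),138) for b in cs])):
    d=(q[0]+q[1]-q[2]-q[3]);e=q[0]+q[3]-q[1]-q[2]
    yaw=(np.arctan2(d[1],d[0])+np.arctan2(-e[0],e[1]))/2
    print("yaw",np.degrees(np.arctan2(d[1],d[0])),np.degrees(np.arctan2(-e[0],e[1])),np.linalg.norm(d)/2,np.linalg.norm(e)/2)
    # lid centre in case frame: front edge x? lid from -94..90 -> centre -2, y 35
    R=np.array([[np.cos(yaw),-np.sin(yaw)],[np.sin(yaw),np.cos(yaw)]])
    o=q.mean(0)[:2]-R@[-2,35];print("origin",o,"grip",o+R@[-136,35],"post",o+R@[-30,-93])
print("grip",onz(T,ft(241,464),136),onz(S,fs(412,56),136),tri(T,ft(241,466),S,fs(412,58)))
print("post",onz(T,ft(454,276),152),onz(S,fs(236,224),152))
print("timer",[onz(T,ft(*p),20).round(0) for p in((120,503),(220,505))],"bottle",onz(T,ft(592,495),130).round(0), "jar top",onz(T,(244.5,259),75).round(0),"beaker",onz(T,ft(645,280),85).round(0),"dish",onz(T,ft(590,140),44).round(0),"rack",[onz(T,p,103).round(0) for p in((265,160),(247,237),(215,231))])
```

```text
[695.9  32.7 138. ] [690.2  28.5 138. ]
[ 698.4 -148.5  138. ] [ 695.1 -147.6  138. ]
[ 512.8 -152.9  138. ] [ 512.1 -151.5  138. ]
[509.8  27.5 138. ] [508.2  27.3 138. ]
yaw 1.5016055886143067 0.8613726922921133 185.96208360720186 180.803035705602
origin [606.94099593 -95.24942719] grip [470.2482304  -63.06110862] post [ 578.86497953 -188.84823756]
yaw 0.8055908886041415 1.4233675790495346 182.5045707855895 177.49032606839253
origin [604.08409419 -95.76417693] grip [467.42906778 -63.41601227] post [ 575.89862914 -189.33008718]
grip [475.98349503 -64.10182802 136.        ] [474.38198788 -64.77112265 136.        ] (array([474.83310906, -64.61524571, 134.31105852]), np.float64(0.7339826752112474))
post [ 585.74866191 -188.29501593  152.        ] [ 579.56067608 -189.1062282   152.        ]
timer [array([456.,   4.,  20.]), array([455., -61.,  20.])] bottle [ 460. -271.  130.] jar top [469. 117.  75.] beaker [ 595. -322.   85.] dish [ 694. -304.   44.] rack [array([715.,  68., 103.]), array([522., 110., 103.]), array([536., 188., 103.])]
```

```bash
cat >> h.py <<'E'
from plant import r,inverse_kinematics,status,optics
YAW=np.radians(1.15); A=np.array([np.cos(YAW),np.sin(YAW)]); H=226.2; A0=np.arctan2(9,226)
phi=np.pi/2+YAW/2; Q=[0,np.cos(phi),np.sin(phi),0]
def on_arc(tcp0,th): # TCP for lid angle th, tcp0 = TCP with the lid shut
    d=H*(np.cos(A0)-np.cos(A0+th)); return [*(np.array(tcp0[:2])+A*d), tcp0[2]+H*(np.sin(A0+th)-np.sin(A0))]
def st(tag):
    s=status.sense(); print(tag,round(s["time_s"],2),np.round(s["position"],1),"F",np.round(s["force"],1),"w",round(s["gripper_width"],1),"g",round(s["grasp_force"],1)); return s
E
cat > a.py <<'E'
from h import *
import json
G=[472.5,-64,183.]
print(np.round(inverse_kinematics([472.5,-64,290],Q),2))
r.move_pose([472.5,-64,290],Q); st("above")
r.servo_line([G[0],G[1],205],v=120); st("pre")
s=optics.snapshot("wrist"); cv2.imwrite("pics/w1.png",s["img"][:,:,::-1])
r.servo_line(G,v=60); st("at")
r.gripper_to(36); s=st("closed")
E
python3 a.py
```

```text
[-0.51  0.17  0.58  2.06 -0.12  0.94  1.73]
above 2.83 [472.9 -63.2 290. ] F [0.9 0.2 0.2] w 85.4 g 0.0
pre 3.68 [472.9 -64.1 205.5] F [0.7 0.1 0.1] w 85.7 g 0.0
at 4.25 [472.3 -64.1 182.6] F [ 0.2 -0.6 -0.4] w 85.5 g 0.0
closed 4.73 [472.6 -65.  183.6] F [-2.4 -3.5  7. ] w 39.2 g 59.7
```

View pics/w1.png

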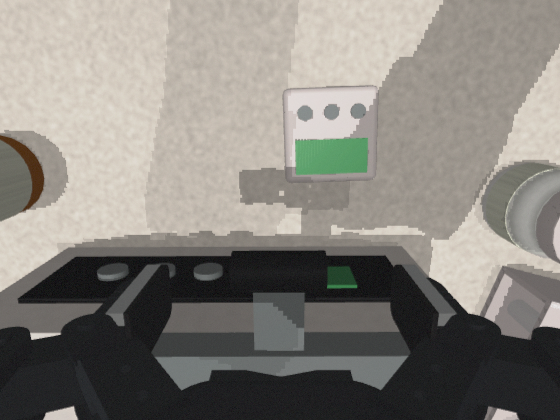

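The wrist view shows the grip (279,267) centred between the pads. It is now pinched at 39 mm, so I'll tug.

Run:
```python
from h import *
p=status.sense()["position"]; p=[float(v) for v in p]; np.save("g.npy",p)
f0=status.sense()["force"][2]
for k in range(1,9):
    r.servo_line(on_arc(p,k*2/226),v=20); r.pause(.15); s=st(k*2)
    if s["force"][2]<f0-25: print("CAUGHT"); break
```

```text
2 5.17 [472.7 -65.1 185.5] F [ 1.4 -1.7 -4. ] w 39.2 g 60.6
4 5.58 [472.9 -65.1 187.6] F [ 1.2 -1.4 -4. ] w 38.8 g 60.6
6 5.97 [473.  -65.1 189.7] F [ 2.9 -2.7 -3.9] w 39.0 g 60.7
8 6.38 [473.1 -65.  191.1] F [  5.5  -2.9 -14.8] w 38.5 g 64.3
10 6.78 [473.1 -64.9 191.8] F [ 11.3  -4.2 -32.4] w 38.6 g 67.6
CAUGHT
```

It is caught: after about 7 mm of rise the force climbed to 32 N. I'll lower the lid, let go and push the post.

Run:
```python
from h import *
p=np.load("g.npy").tolist()
r.servo_line(p,v=30); st("down")
r.gripper_to(85); st("open")
r.servo_line([p[0],p[1],235],v=120)
r.servo_line([530,-190.5,235],v=200); r.gripper_to(0)
r.servo_line([530,-190.5,209],v=100); s=st("front")
r.servo_line([552,-190.1,209],v=80); s=st("near"); f0=s["force"][0]; x0=None
for x in np.arange(555,600,3):
    r.servo_line([x,-190.1+(x-552)*.02,209],v=30); s=st(x); f=s["force"][0]-f0
    if x0 is None and f<-1: x0=x
    if f<-12 or (x0 and x-x0>28): break
for n in("top","wrist"):
    s=optics.snapshot(n); cv2.imwrite(f"pics/{n}2.png",s["img"][:,:,::-1])
```

```text
down 7.26 [472.7 -65.1 183.8] F [ 0.9 -1.7 -1.7] w 38.3 g 71.1
open 7.78 [472.6 -64.9 183.7] F [-0.1 -0.6  0. ] w 84.9 g 0.0
front 10.38 [ 529.7 -190.5  208.6] F [-0.4 -0.3 -0.3] w 0.2 g 0.0
near 10.8 [ 552.3 -190.1  209.1] F [-0.4 -0.   1.2] w 0.0 g 0.0
555 11.05 [ 554.9 -190.1  209. ] F [-0.2 -0.  -0. ] w -0.2 g 0.0
558 11.3 [ 558.1 -190.   209. ] F [0.5 0.4 0.2] w 0.0 g 0.0
561 11.55 [ 561.2 -189.9  209. ] F [ 0.8 -0.6  0. ] w 0.1 g 0.0
564 11.8 [ 564.2 -189.8  209. ] F [ 0.3 -0.5 -0.3] w -0.2 g 0.0
567 12.05 [ 567.1 -189.8  209. ] F [ 0.5  0.3 -0.6] w -0.3 g 0.0
570 12.3 [ 570.2 -189.7  209. ] F [-0.6 -0.  -0.6] w 0.2 g 0.1
573 12.55 [ 573.1 -189.7  208.9] F [-0.9 -0.3 -1.3] w 0.1 g 0.4
576 12.8 [ 576.1 -189.7  208.9] F [-1.5  0.1 -0.9] w 0.0 g 0.6
579 13.05 [ 579.2 -189.5  208.9] F [-0.9 -1.2 -1.4] w -0.0 g 0.6
582 13.3 [ 582.3 -189.4  209. ] F [-1.3 -0.7  0.1] w 0.2 g 0.5
585 13.55 [ 585.4 -189.4  209. ] F [-1.6 -0.3 -0.5] w 0.4 g 0.5
588 13.8 [ 588.4 -189.3  209. ] F [-0.4 -0.4 -0.6] w 0.1 g 0.4
591 14.05 [ 591.3 -189.3  209. ] F [-0.5  0.1 -0.5] w -0.1 g 0.4
594 14.3 [ 594.4 -189.3  209. ] F [-1.  -0.1 -0.8] w -0.2 g 0.4
597 14.55 [ 596.  -189.3  208.9] F [-6.8 -0.4  4.1] w -0.5 g 3.1
```

Contact began at about x=568 and the far stop came at 596, so the release is fully over. Back to the grip to raise the lid.

Run:
```python
from h import *
p=np.load("g.npy").tolist()
r.servo_line([592,-189.3,209],v=60); r.servo_line([592,-189.3,240],v=100)
r.servo_line([p[0],p[1],240],v=200); r.gripper_to(85)
r.servo_line([p[0],p[1],p[2]-1],v=80); st("at")
r.gripper_to(36); s=st("closed"); p=[float(v) for v in s["position"]]; np.save("g.npy",p)
f0=s["force"][2]
for d in (2,4,6,9,12,15,20,25,30,35,40,45,50):
    r.servo_line(on_arc(p,np.radians(d)),v=60); s=st(d)
    if np.linalg.norm(s["force"])>25: print("STOP"); break
for n in("top","scene","wrist"):
    s=optics.snapshot(n); cv2.imwrite(f"pics/{n}3.png",s["img"][:,:,::-1])
a,b=[cv2.imread(f"pics/{n}3.png") for n in("top","scene")]
cv2.imwrite("pics/both3.png",np.hstack([cv2.resize(a[130:310,200:440],None,fx=1.66,fy=1.66),cv2.resize(b[130:310,120:360],None,fx=1.66,fy=1.66)]))
```

```text
at 18.02 [472.9 -65.1 182.9] F [-0.7 -0.   1. ] w 84.6 g 0.0
closed 18.5 [472.8 -65.1 183.2] F [-1.1  0.1  5.5] w 39.2 g 59.6
2 18.79 [473.3 -65.1 191.2] F [ 1.9 -1.3 -5. ] w 38.7 g 60.8
4 19.07 [474.  -65.1 198.9] F [ 3.5 -1.2 -4.4] w 38.7 g 61.0
6 19.36 [475.  -65.  206.7] F [ 3.8  0.3 -6.3] w 38.6 g 60.9
9 19.71 [477.1 -65.  218.4] F [ 3.6 -0.1 -6.3] w 38.8 g 60.9
12 20.06 [479.6 -65.  229.8] F [ 4.3 -0.2 -7.4] w 38.8 g 61.0
15 20.41 [482.7 -64.9 241.1] F [ 3.7 -0.4 -5.6] w 38.6 g 61.0
20 20.88 [489.4 -64.7 259.7] F [ 3.7 -0.3 -5.4] w 39.0 g 60.9
25 21.36 [497.7 -64.5 277.8] F [ 2.1  1.6 -6.4] w 38.8 g 61.0
30 21.83 [507.7 -64.3 295.1] F [ 2.7  1.8 -6.7] w 39.1 g 61.1
35 22.31 [518.8 -64.  311.2] F [ 1.5  2.7 -5.8] w 38.6 g 61.1
40 22.78 [531.6 -63.8 326.6] F [-0.6  4.1 -4.5] w 39.0 g 61.3
45 23.26 [545.7 -63.4 340.6] F [-0.7  4.9 -5.2] w 38.6 g 61.2
50 23.73 [560.8 -63.1 353.3] F [-1.4  4.5 -4.9] w 38.9 g 61.3
```

View pics/both3.png

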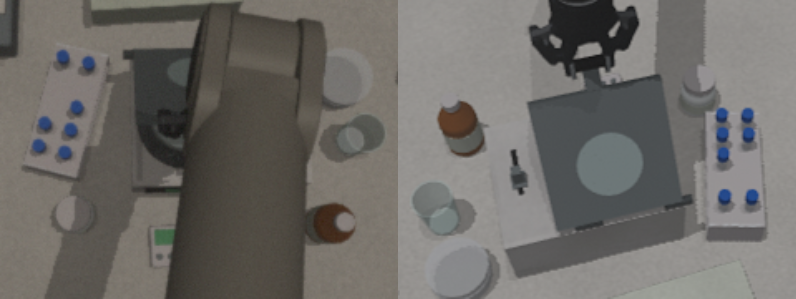

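View pics/wrist3.png

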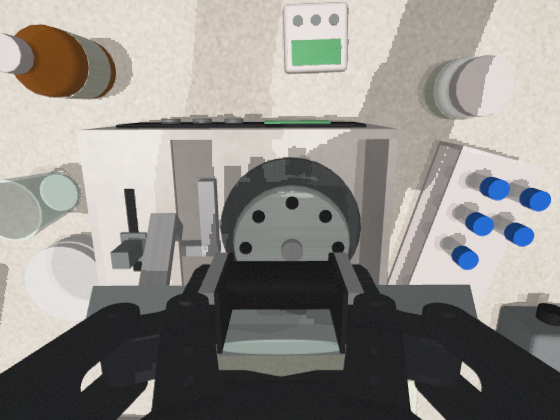

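The wrist view shows the bar (280,283) held between the pads with the lid open. The post is at the far end of its slot (125,250), and all bystanders are in place.

Run:
```python
from h import *
from plant import job
r.pause(.5); st("final"); print(job.close_job())
```

```text
final 24.38 [560.6 -63.1 353.2] F [-0.8  5.6 -4.6] w 38.7 g 61.3
the job is handed in; nothing more can be done
None
```

The tug showed the lid was caught, so I slid the release to its far stop, raised the lid to about 50° by the arm's position, and handed the job in at 24.4 s with the fingers still holding it there; the bystanders look unmoved in the last pictures.

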